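# Park the index plunger and set the soap-cutter fence to its stop

## Robot

A 7-joint arm with a two-finger parallel gripper is mounted at the origin on the work surface. World frame = base frame: x ahead of the robot, y to its left, z up, the work surface at z = 0. Lengths are in m, angles in rad, forces in N, time in s.
With the tool pointing down it reaches from about 0.4 to 0.85 m from the base axis. Payload 4.5 kg.
Tool frame: the origin (TCP) lies between the finger pads; the fingertips stand ahead of it and the grasp point (between the pads) lies 2 mm behind it (robot.finger_overhang is the z of the fingertips in the tool frame, in m); z points along the fingers, y is the line along which they close (so a half turn about z gives the same grasp; the last joint's range is limited). The gripper opens to 85 mm and grips with 20 to 120 N. Pads are 22 mm wide; open, the fingers measure 114 mm over their backs; the gripper's body (76 mm by 85 mm) begins 54 mm behind the grasp point. The pads swing forward as they close: fully open they stand 13 mm farther back than shut.
Start: joints at [-1.201, 0.689, -0.195, 1.565, 0.157, 0.902, -0.215], TCP at [0.206, 0.59, 0.248] pointing down, gripper open.
Joint ranges: [-3.01, 3.01], [-0.46, 2.08], [-1.47, 1.51], [0.13, 2.56], [-1, 4.14], [0.04, 2.09], [-2.66, 2.66]. Speed limits (rad/s): [2.57, 2.57, 3.14, 3.14, 3.14, 3.14, 3.14].

## Interface

Orientations are given as a 3x3 rotation matrix whose columns are the frame's x, y, z axes.
In Python, from workcell import robot gives the robot as it stands.
- The arm moves only by the tool step_arm, never from a script. Its argument "targets" is a list of rows, each a list of 6 numbers: the shift along the tool's x, y, z in cm, then the turn, a rotation vector about the tool's x, y, z in degrees. A call has 1 to 12 rows; each row shifts and turns the commanded pose from where the row before left it, along the tool's axes as they then stand; what a row does not reach is not made up. A row lasts 1/10 s, in which the tool goes at most 50 mm and 8.59 degrees, less where a joint would pass 70% of its speed; a pose out of reach is approached as far as the arm can. A call is refused whole if a number of a shift passes 5 or a number of a turn 8.59, either way. A call with a gripper value outside its range is refused whole. "grip" is the opening, from -1 (shut) to 1 (fully open), set as the call begins (left out, the last holds). The fingers move at their own pace and stop on an object; the grip force is fixed at half the most. Time passes only in rows, so rows that do not move let the fingers close. It gives the time, the measured TCP pose, the force, the opening and the grip force at its end, in the units of the state.
- robot.get_state(): the state, without advancing time (a new reading comes with each control period).
- robot.capture(name): name is "scene" or "top" or "wrist"; returns a dict with "image" (400x640x3 uint8, red, green, blue), "range_z" (400x640 float32, m along the optical axis (not along the pixel's ray), 0 where there is no reading), "mtx" (3x3 intrinsics, pixels), "R" (3x3) and "t" (3): a world point X has camera coordinates R X + t; the wrist camera has in their place "T_tool_cam" (4x4, takes a point from camera to tool coordinates, whose origin is the TCP and whose axes are the flange's). Camera axes: x right, y down, z forward; pixel columns grow to the right and rows downward; lengths in m; the calibration is good to about 2 mm. A picture is of the moment at which its call begins: read the wrist's pose just before it.
- robot.finish_job(): hands the job in; it is judged then, once.
The state is a dict: "clock": time; "qpos": joint angles; "dq": joint speeds; "tau": joint torques, N m; "position": TCP position; "eef_rot": TCP orientation; "ft_force": force on the tool from outside, world axes, zero at the start; "ft_torque": the same for the moment, N m; "finger_gap": opening from 0.0 (shut) to 1.0 (fully open); "gripper_force": force on a finger pad.
Only numpy, scipy, OpenCV 4.12 (cv2) and the standard library are available. Lean on these libraries where they do the work, as an engineer would, in place of code of your own. Each camera call takes 0.05 s, during which the arm holds its last target. There are 200 camera calls.

## Task

On the soap cutter, pull up the red T-handle of the sprung plunger, twist it clockwise until you feel the stop and let it down into the rest notch so that it stays up by itself with your hand off it. Then slide the fence by its black tab until it rests against the orange stop block, and let go. Use feeling, not force: don't wrench or press the plunger hard on its collar, don't shift the stop block, and leave the soap, the stamp and the jars, bottles and beaker where they are.

Things in the scene. Friction and masses are not known exactly. Their poses are not given: they have to be found in the camera images.
- cutter: soap-bar cutting bench, fixed to the table: plywood board 200 (own x) x 400 (own y) x 16 mm with a white bed and, along its far (+x) side, an aluminium rail along its own y. Origin at the centre of the board's underside, on the table, z up. Its own +y is the way the fence has to travel
- fence (a joint): travel of the fence along the cutter's own +y, m; 0 = start, where the plunger's pin sits in a slot in the rail and locks it. Free travel needs about 3 N
- fence_tab (a point): grasp point of the fence's black upright tab (24 mm along cutter x, 14 along cutter y; foot 62, top 96, this point 84 mm above the table). The tab stands on the aluminium fence plate (8 mm thick), 115 mm in front (cutter -x) of the plunger. Pinch it across cutter y. Frame parallel to the cutter's
- fence_pad (a point): centre of the +y end face of the fence's blue carriage: the face that meets the stop block
- stop_face (a point): centre of the face of the orange stop block (56 x 30 x 26 mm, on the rail) that the blue carriage meets; when they touch, fence_pad and stop_face coincide. Starts 60 to 115 mm from fence_pad. The block is clamped only by friction: it slips at about 18 N
- handle_grip (a point): grasp point of the plunger's red T-handle: a bar 46 mm long (own x), 12 thick (own y), 20 high; the point is on the plunger's upright axis, 8 mm below the bar's top, 110 mm above the table with the plunger down. A 10 mm stem leads down from the bar to the collar, with 17 mm of clear height between the bar and the collar's posts
- plunger_lift (a joint): how far the plunger is pulled up, m: 0 = down, locking the fence; 0.016 = upper end. A spring pulls it down: 6 N at 0, plus 0.4 N per mm. The lock lets go above about 0.0055. The cross-pin slides on the collar's flat top at about 0.010 and lies in the rest notch at about 0.007. It can be turned only above 0.010: pull to about 0.013
- handle (a joint): turn of the handle, rad, clockwise seen from above; 0 = cross-pin over its deep slot, handle along cutter x; no turning anticlockwise from 0. Clockwise comes flat top, then the rest notch (3 mm deep, 0.03 rad of play either way), and right behind it a brass stop post. The notched ring is clamped anywhere: notch centre at 0.9 to 1.45 rad, not measured
- collar: collar on the blue carriage under the handle, 46 mm across, up to 81 mm high: steel tops, brass rest notches and stop posts for the square steel cross-pin (5 mm, parallel to the handle). Turned lightly against the post, the pin is over the notch. More than 30 N of pin on collar damages it; 0.2 N m on the post is about 11 N, the spring adds 9 N. Origin on its axis at table height
- soap_bar: pale yellow bar of soap, 75 x 50 x 28 mm, lying on the cutter's white bed, clear of the fence's path; origin at the centre of its underside
- stamp: turned wooden soap stamp, 40 mm wide, 50 mm high, standing on the white bed's +y end; origin at the centre of its underside
- jar_large: white lidded jar, 84 mm wide, 110 mm high; origin at the centre of its underside
- jar_small: white lidded jar, 68 mm wide, 80 mm high; origin at the centre of its underside
- red_cap: white bottle with red cap, 72 mm wide, 150 mm high; origin at the centre of its underside
- glass_bottle: green glass bottle with brass cap, 60 mm wide, 160 mm high; origin at the centre of its underside
- beaker: clear plastic beaker, 90 mm wide, 110 mm high; origin at the centre of its underside

How it is judged:
By the outcome, as a careful person would: the job done as asked, in the order asked, and still so for the second after the job is handed in, with the robot touching nothing.
It also fails if it takes over 72 s, if anything falls off the work surface, if the arm or the gripper's body presses on something with over 40 N, if the wrist force passes 120 N, or if a joint passes its speed limit or range.

## Working session

There is one attempt and no reset: what is moved stays moved. The work goes in short steps, Python scripts to look and compute and a tool call to move; the robot and the scene stay as the last step left them, time stands still between calls to the robot, and variables do not carry over. Pictures are saved under pics/ and viewed, at most 10 in all, crops included, and the job is handed in when it is done.

Besides the shell and the picture viewer there is one more tool, called after "Emit:" as a command line: name --pt "numbers of a row" for each row, then --argument value for the rest. step_arm: Moves the arm, as the interface text tells. Its arguments: {"type":"object","properties":{"targets":{"type":"array","items":{"type":"array","items":{"type":"number"}}},"grip":{"type":"number"}},"required":["targets"]}

```bash
mkdir -p pics; cat > h.py <<'E'
import numpy as np, cv2
from workcell import robot
def cap(n):
    s=robot.get_state(); c=robot.capture(n)
    if n=="wrist":
        T=np.eye(4);T[:3,:3]=s["eef_rot"];T[:3,3]=s["position"]
        M=np.linalg.inv(T@np.array(c["T_tool_cam"])); c["R"]=M[:3,:3];c["t"]=M[:3,3]
    return c
def ray(c,u,v):
    R=np.array(c["R"]);t=np.array(c["t"])
    d=R.T@np.linalg.inv(c["mtx"])@np.array([u,v,1.]); return -R.T@t,d
def onz(c,u,v,z):
    o,d=ray(c,u,v); return o+d*(z-o[2])/d[2]
def pts(c):
    v,u=np.mgrid[:400,:640]; z=c["range_z"]
    P=np.linalg.inv(c["mtx"])@np.stack([u*z,v*z,z]).reshape(3,-1)
    return ((np.array(c["R"]).T@(P-np.array(c["t"])[:,None])).T).reshape(400,640,3)
def save(n,im): cv2.imwrite("pics/"+n+".png",cv2.cvtColor(im,cv2.COLOR_RGB2BGR))
E
python3 - <<'E'
from h import *
a=cap("scene");b=cap("top")
np.save("a.npy",a,allow_pickle=True);np.save("b.npy",b,allow_pickle=True)
save("scene",a["image"]);save("top",b["image"])
print(robot.finger_overhang,robot.get_state())
E
```

```text
0.017 {'clock': 0.1, 'qpos': array([-1.20117872,  0.68992089, -0.19452719,  1.56624421,  0.15728031,
        0.90250951, -0.21510905]), 'dq': array([-9.31172306e-04, -5.52122492e-04, -6.45538523e-04, -2.31769963e-03,
        2.52776993e-03,  8.50019917e-05, -1.54665149e-03]), 'tau': array([-3.70027628e-03, -5.40605414e+01, -1.27166379e+00, -1.58988565e+01,
        9.34875308e-03,  4.43903933e-03,  4.64585213e-06]), 'position': array([0.20581076, 0.58954575, 0.24755032]), 'eef_rot': array([[-9.44161329e-01,  3.29483191e-01, -4.59158037e-04],
       [ 3.29483495e-01,  9.44159929e-01, -1.62924824e-03],
       [-1.03291289e-04, -1.68955818e-03, -9.99998567e-01]]), 'ft_force': array([0.07300679, 0.87629236, 0.41343815]), 'ft_torque': array([ 0.04618292, -0.02120337,  0.0107517 ]), 'gripper_force': 0.0, 'finger_gap': 1.0012259083820836}
```

View pics/scene.png

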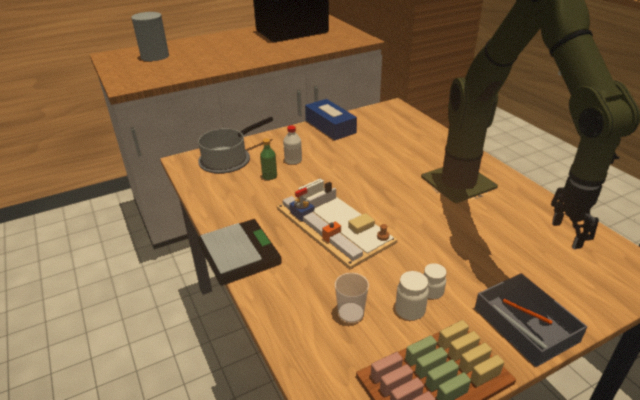

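View pics/top.png

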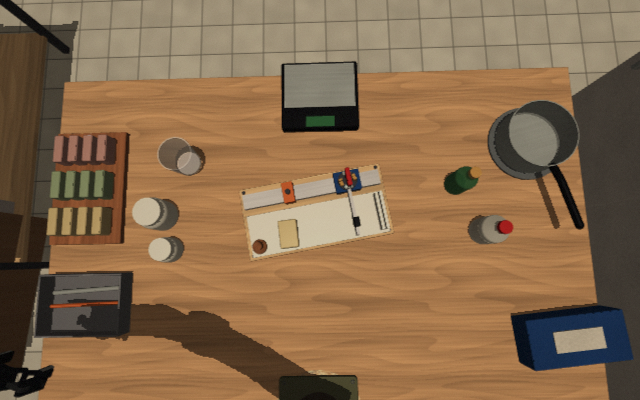

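The top view has the cutter at about (315,212), with the red handle at (348,177), blue carriage at (347,182), orange block at (288,191) and black tab at (355,222). Cutter +y points left in the image, which is world +y.

```bash
python3 - <<'E'
from h import *
a=np.load("a.npy",allow_pickle=True).item();b=np.load("b.npy",allow_pickle=True).item()
P=pts(b);hsv=cv2.cvtColor(b["image"],cv2.COLOR_RGB2HSV)
H,S,V=cv2.split(hsv)
roi=np.zeros((400,640),bool);roi[150:270,230:400]=1
m=(roi&(P[...,2]>.009)&(P[...,2]<.2)).astype(np.uint8)
m=cv2.morphologyEx(m,cv2.MORPH_OPEN,np.ones((3,3)))
# board level points
q=P[(m>0)&(P[...,2]<.035)][:,:2].astype(np.float32)
r=cv2.minAreaRect(q*1000);print("board",r,b["mtx"][0,0])
# image outline corners onto z=.016
cs,_=cv2.findContours(m,0,1);c=max(cs,key=cv2.contourArea)
bx=cv2.boxPoints(cv2.minAreaRect(c));print(np.array([onz(b,*p,.016)[:2] for p in bx]))
def blob(n,mk):
    mk=mk&roi; k,l,st,ce=cv2.connectedComponentsWithStats(mk.astype(np.uint8))
    for i in range(1,k):
        if st[i,4]>8:
            pp=P[l==i];print(n,ce[i],st[i,4],pp.mean(0).round(4),np.percentile(pp[:,2],[10,50,90]).round(3))
red=((H<5)|(H>172))&(S>170)&(V>90)
blob("red",red)
blob("orange",(H>5)&(H<14)&(S>190)&(V>120))
blob("blue",(H>100)&(H<125)&(S>120))
blob("black",(V<45)&(P[...,2]>.04))
save("crop",cv2.resize(b["image"][155:265,235:395],None,fx=5,fy=5,interpolation=cv2.INTER_CUBIC))
E
```

```text
board ((535.35546875, -2.9257354736328125), (200.792724609375, 400.1593017578125), 9.756911277770996) 380.0772296275198
[[ 0.60228771  0.2164166 ]
 [ 0.67190593 -0.18674988]
 [ 0.46997703 -0.21589126]
 [ 0.40256601  0.17592626]]
red [348.14634146 175.98780488] 82 [ 0.6084 -0.0893  0.1266] [0.112 0.117 0.12 ]
orange [287.91812865 191.98830409] 171 [0.5814 0.068  0.0685] [0.061 0.063 0.065]
blue [356.53488372 179.90697674] 86 [ 0.6097 -0.1148  0.0692] [0.055 0.057 0.06 ]
blue [337.8        183.15454545] 110 [ 0.6042 -0.0653  0.0569] [0.055 0.057 0.06 ]
black [345.1 178.9] 10 [ 0.6144 -0.085   0.0614] [0.059 0.06  0.064]
black [356.3125     221.16666667] 48 [ 0.4976 -0.1084  0.0925] [0.082 0.095 0.098]
```

View pics/crop.png

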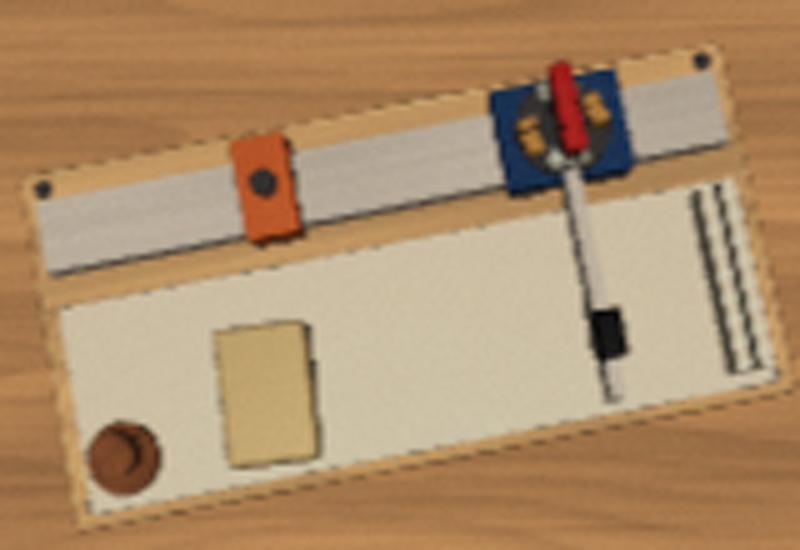

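```bash
cat >> h.py <<'E'
YAW=np.radians(9.8)
def plan(xyz,yaw=YAW,cw=0.):
    "shift (cm, tool axes now) and turn (deg, tool axes now) to reach TCP xyz, tool y = cutter y turned clockwise by cw"
    from scipy.spatial.transform import Rotation as Ro
    s=robot.get_state(); R=s["eef_rot"]; a=yaw-cw
    c,n=np.cos(a),np.sin(a); T=np.array([[-c,-n,0],[-n,c,0],[0,0,-1.]]).T
    T=np.array([[-c,-n,0],[-n,c,0],[0,0,-1.]]).T
    print("shift",(R.T@(np.array(xyz)-s["position"])*100).round(2),"turn",np.degrees(Ro.from_matrix(R.T@T).as_rotvec()).round(2))
E
python3 - <<'E'
from h import *
b=np.load("b.npy",allow_pickle=True).item()
h=onz(b,348.15,176,.117);t=onz(b,356.3,221.2,.095);print(h,t,np.degrees(np.arctan2(*(h-t)[1::-1])), np.linalg.norm((h-t)[:2]))
print((onz(b,356.5,179.9,.057)+onz(b,337.8,183.15,.057))/2)
plan([.545,-.105,.27])
E
```

```text
[ 0.61033195 -0.08991911  0.117     ] [ 0.4973012  -0.10815293  0.095     ] 9.163857008578068 0.11449201224140414
[ 0.60799202 -0.09050192  0.057     ]
shift [-54.91 -54.4   -2.15] turn [-1.000e-01 -2.000e-02 -2.904e+01]
```

Emit:
step_arm --pt "-2.5 -2.5 -0.2 0 0 0" --pt "-2.7 -2.7 -0.2 0 0 0" --pt "-2.7 -2.7 -0.2 0 0 0" --pt "-2.7 -2.7 -0.2 0 0 0" --pt "-2.7 -2.7 -0.2 0 0 0" --pt "-2.7 -2.7 -0.2 0 0 0" --pt "-2.7 -2.7 -0.2 0 0 0" --pt "-2.7 -2.7 -0.2 0 0 0" --pt "-2.7 -2.7 -0.2 0 0 0" --pt "-2.7 -2.7 -0.2 0 0 0" --pt "-2.7 -2.7 0 0 0 0" --pt "-2.7 -2.7 0 0 0 0" --grip 1

```text
clock: 1.3
position: [0.4042, 0.1785, 0.2683]
eef_rot: [[-0.944, 0.329, -0.0], [0.329, 0.944, -0.0], [0.0, -0.0, -1.0]]
ft_force: [0.8, 0.9, 0.3]
finger_gap: 1.002
gripper_force: 0.0
```

Emit:
step_arm --pt "-2.7 -2.7 0 0 0 0" --pt "-2.7 -2.7 0 0 0 0" --pt "-2.7 -2.7 0 0 0 0" --pt "-2.7 -2.7 0 0 0 0" --pt "-2.7 -2.7 0 0 0 0" --pt "-2.7 -2.7 0 0 0 0" --pt "-2.7 -2.7 0 0 0 0" --pt "-2.7 -2.7 0 0 0 -7" --pt "0 0 0 0 0 -7" --pt "0 0 0 0 0 -7" --pt "0 0 0 0 0 -7" --pt "0 0 0 0 0 0"

```text
clock: 2.5
position: [0.5363, -0.0953, 0.2678]
eef_rot: [[-0.988, -0.152, -0.001], [-0.152, 0.988, 0.001], [0.001, 0.001, -1.0]]
ft_force: [0.3, 0.7, -0.2]
finger_gap: 1.0
gripper_force: 0.0
```

```bash
python3 - <<'E'
from h import *
w=cap("wrist");np.save("w.npy",w,allow_pickle=True);save("w1",w["image"])
s=robot.get_state();print(s["position"],s["qpos"],s["ft_force"],s["clock"])
plan([.61,-.09,.2])
E
```

```text
[ 0.53632904 -0.09520512  0.26792387] [ 0.33751973  0.57680316 -0.40053287  1.77845981  0.2874926   0.84497367
  1.52352725] [-0.40921746  0.0042439   0.12670572] 2.55
shift [-7.37 -0.59  6.79] turn [ 0.04 -0.04 -1.19]
```

View pics/w1.png

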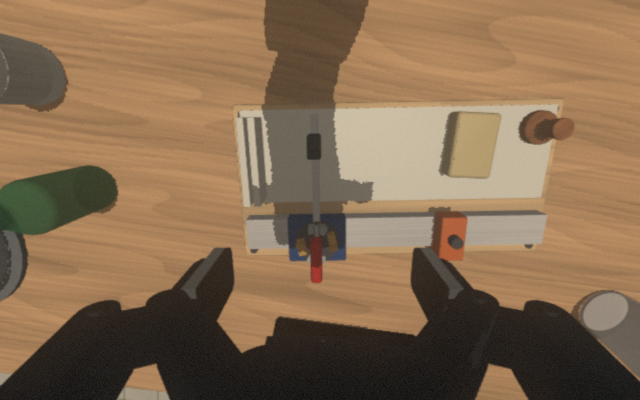

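The wrist view shows the red bar at (317,258), the black tab at (314,147) and the orange block at (452,235). I'll measure these.

```bash
python3 - <<'E'
from h import *
w=np.load("w.npy",allow_pickle=True).item()
P=pts(w);H,S,V=cv2.split(cv2.cvtColor(w["image"],cv2.COLOR_RGB2HSV))
roi=np.zeros((400,640),bool);roi[95:290,225:570]=1
def blob(n,mk,z):
    mk=mk&roi; k,l,st,ce=cv2.connectedComponentsWithStats(mk.astype(np.uint8))
    for i in range(1,k):
        if st[i,4]>30:
            vv,uu=np.where(l==i);r=cv2.minAreaRect(np.stack([uu,vv],1).astype(np.float32))
            bx=[onz(w,*p,z)[:2].round(4).tolist() for p in cv2.boxPoints(r)]
            print(n,ce[i].round(1),st[i],np.median(P[l==i],0).round(4),"ray",onz(w,*r[0],z).round(4),r[2],bx)
red=((H<6)|(H>172))&(S>150)&(V>60)
top=(P[...,2]>.108)&(P[...,2]<.13)
blob("red",red,.118);blob("redtop",red&top,.118)
blob("tab",(V<60)&(P[...,2]>.085)&(P[...,2]<.105),.096)
blob("orange",(H>4)&(H<14)&(S>170)&(V>90)&(P[...,2]>.05),.061)
blob("blue",(H>100)&(H<125)&(S>100),.057)
m=(roi&(P[...,2]>.012)&(P[...,2]<.03))
q=P[m][:,:2].astype(np.float32)*1000;print(cv2.minAreaRect(q))
E
```

```text
red [315.8 263.5] [311 239  11  44 341] [ 0.6158 -0.0902  0.1178] ray [ 0.61   -0.0905  0.118 ] 90.0 [[0.5874, -0.0988], [0.5859, -0.089], [0.6336, -0.0818], [0.6351, -0.092]]
redtop [315.8 263.6] [311 240  11  43 338] [ 0.6159 -0.0902  0.1178] ray [ 0.6106 -0.0904  0.118 ] 90.0 [[0.5885, -0.0987], [0.587, -0.0889], [0.6336, -0.0818], [0.6351, -0.092]]
tab [313.3 146.4] [307 135  14  24 298] [ 0.4993 -0.1099  0.0958] ray [ 0.4995 -0.1099  0.096 ] 86.8201675415039 [[0.4897, -0.1182], [0.4871, -0.1061], [0.5095, -0.1014], [0.5121, -0.1138]]
orange [449.9 252.9] [440 244  22  16 160] [0.6044 0.0704 0.063 ] ray [0.6048 0.0729 0.061 ] 18.434947967529297 [[0.611, 0.0589], [0.5936, 0.0597], [0.5987, 0.0868], [0.6162, 0.0864]]
((537.9021606445312, -2.3748931884765625), (199.8626708984375, 400.4741516113281), 9.757376670837402)
```

```bash
python3 - <<'E'
from h import *
plan([.6112,-.0905,.108])
E
```

```text
shift [-7.48 -0.67 15.99] turn [ 0.04 -0.04 -1.19]
```

Emit:
step_arm --pt "-1.5 -0.13 1 0 0 -1.2" --pt "-2 -0.16 2 0 0 0" --pt "-2 -0.19 2 0 0 0" --pt "-2 -0.16 2 0 0 0" --pt "0 0 2 0 0 0" --pt "0 0 2 0 0 0" --pt "0 0 1.5 0 0 0" --pt "0 0 1.5 0 0 0" --pt "0 0 0 0 0 0" --pt "0 0 0 0 0 0" --grip 0.2

```text
clock: 3.55
position: [0.6118, -0.0887, 0.1285]
eef_rot: [[-0.985, -0.173, 0.0], [-0.173, 0.985, -0.0], [-0.0, -0.0, -1.0]]
ft_force: [0.6, 0.3, 0.5]
finger_gap: 0.6
gripper_force: 0.0
```

```bash
python3 - <<'E'
from h import *
w=cap("wrist");save("w2",w["image"])
plan([.6112,-.0905,.108])
H,S,V=cv2.split(cv2.cvtColor(w["image"],cv2.COLOR_RGB2HSV))
m=(((H<6)|(H>172))&(S>150)&(V>60)).astype(np.uint8)
k,l,st,ce=cv2.connectedComponentsWithStats(m)
i=1+st[1:,4].argmax();vv,uu=np.where(l==i);r=cv2.minAreaRect(np.stack([uu,vv],1).astype(np.float32))
print(ce[i],st[i],r,[onz(w,*p,.118).round(4) for p in cv2.boxPoints(r)])
E
```

```text
shift [ 0.13 -0.15  2.1 ] turn [-0.01  0.08  0.13]
[319.35338346 252.05853921] [ 308  208   23   90 1862] ((319.0, 252.5), (89.0, 22.0), 90.0) [array([ 0.5872, -0.1002,  0.118 ]), array([ 0.5854, -0.0899,  0.118 ]), array([ 0.6331, -0.0812,  0.118 ]), array([ 0.6351, -0.0925,  0.118 ])]
```

View pics/w2.png

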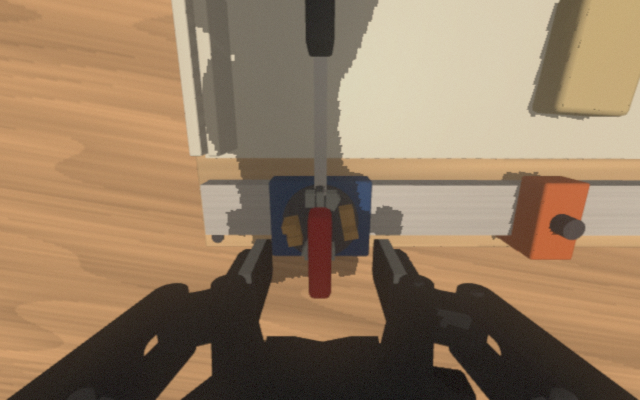

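The bar is square between the fingers, from (319,208) to (319,298), and its axis comes out at (0.6114, -0.0908). I'll descend and close on it.

Emit:
step_arm --pt "0.06 -0.08 1 0 0 0" --pt "0 -0.08 1.1 0 0 0" --pt "0 0 0 0 0 0" --pt "0 0 0 0 0 0"

```text
clock: 4.0
position: [0.611, -0.0905, 0.1068]
eef_rot: [[-0.985, -0.173, -0.001], [-0.173, 0.985, 0.0], [0.001, 0.0, -1.0]]
ft_force: [0.4, -0.5, -0.5]
finger_gap: 0.598
gripper_force: 0.0
```

Emit:
step_arm --pt "0 0 0 0 0 0" --pt "0 0 0 0 0 0" --pt "0 0 0 0 0 0" --pt "0 0 0 0 0 0" --pt "0 0 0 0 0 0" --pt "0 0 0 0 0 0" --grip -1

```text
clock: 4.6
position: [0.6116, -0.0902, 0.1077]
eef_rot: [[-0.985, -0.173, 0.001], [-0.173, 0.985, 0.0], [-0.001, 0.0, -1.0]]
ft_force: [0.2, 0.4, 3.5]
finger_gap: 0.131
gripper_force: 59.3
```

```bash
python3 - <<'E'
from h import *
s=robot.get_state();print(s["position"],s["ft_force"],s["ft_torque"],s["finger_gap"],s["gripper_force"])
plan([.6114,-.0908,.121])
E
```

```text
[ 0.61159373 -0.09021928  0.10770689] [0.17224242 0.35146412 3.50636602] [ 0.18657065  0.13612211 -0.05407201] 0.1305825645658038 59.33957397937775
shift [ 0.03 -0.05 -1.33] turn [0.01 0.04 0.17]
```

Emit:
step_arm --pt "0 0 -0.15 0 0 0" --pt "0 0 -0.15 0 0 0" --pt "0 0 -0.15 0 0 0" --pt "0 0 -0.15 0 0 0" --pt "0 0 -0.15 0 0 0" --pt "0 0 -0.15 0 0 0" --pt "0 0 -0.15 0 0 0" --pt "0 0 -0.15 0 0 0" --pt "0 0 -0.1 0 0 0" --pt "0 0 0 0 0 0" --pt "0 0 0 0 0 0"

```text
clock: 5.7
position: [0.6113, -0.0903, 0.1202]
eef_rot: [[-0.985, -0.173, -0.0], [-0.173, 0.985, 0.0], [0.0, 0.0, -1.0]]
ft_force: [3.3, 2.4, -11.8]
finger_gap: 0.122
gripper_force: 58.3
```

Emit:
step_arm --pt "0 0 -0.05 0 0 2" --pt "0 0 0 0 0 4" --pt "0 0 0 0 0 4" --pt "0 0 0 0 0 4" --pt "0 0 0 0 0 4" --pt "0 0 0 0 0 4" --pt "0 0 0 0 0 4" --pt "0 0 0 0 0 4" --pt "0 0 0 0 0 4" --pt "0 0 0 0 0 4" --pt "0 0 0 0 0 0" --pt "0 0 0 0 0 0"

```text
clock: 6.9
position: [0.6114, -0.0893, 0.1207]
eef_rot: [[-0.883, 0.469, 0.0], [0.469, 0.883, 0.001], [0.001, 0.001, -1.0]]
ft_force: [3.1, 2.8, -12.2]
finger_gap: 0.128
gripper_force: 58.4
```

```bash
python3 - <<'E'
from h import *
s=robot.get_state();print(s["position"],s["ft_force"],s["ft_torque"],s["finger_gap"],s["gripper_force"],s["qpos"])
plan([.6114,-.0908,.1205])
E
```

```text
[ 0.61139139 -0.08926991  0.12073061] [  3.10355003   2.81948407 -12.16272742] [ 0.75728237 -0.81974796 -0.02595647] 0.12810189477356715 58.39877665042877 [ 0.14965241  0.84469884 -0.14136571  1.69127351  0.180402    0.61834029
  0.99096461]
shift [-0.07 -0.13  0.02] turn [ 8.000e-02 -1.000e-02 -3.775e+01]
```

```bash
python3 - <<'E'
from h import *
w=cap("wrist");np.save("w3.npy",w,allow_pickle=True);im=w["image"]
save("w3",cv2.resize(im[140:300,220:420],None,fx=4,fy=3.7,interpolation=cv2.INTER_CUBIC))
E
```

```text
(no output)
```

View pics/w3.png

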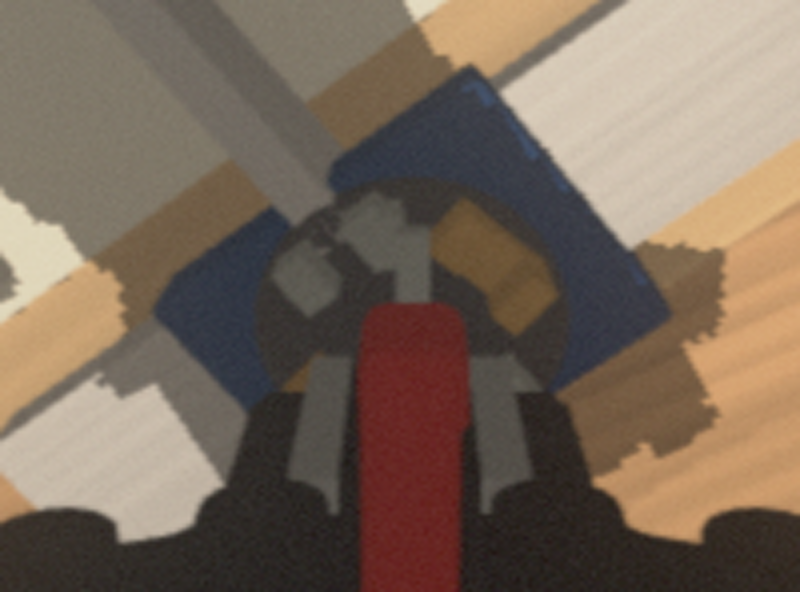

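The crop shows the pin at about (412,270). Clockwise of it is brass, from (432,240) to (555,290), with a darker block edge at (515,335). I'll convert these to angles.

```bash
python3 - <<'E'
from h import *
w=np.load("w3.npy",allow_pickle=True).item();P=pts(w)
ax=np.array([.6114,-.0903])
for x,y in [(412,270),(412,295),(465,205),(432,240),(555,290),(515,335),(485,295),(500,250),(525,295),(535,265),(470,240),(375,230),(310,285)]:
    u,v=220+x/4,140+y/3.7; d=P[int(v),int(u)]
    o=[]
    for z in(.073,.081,d[2]):
        p=onz(w,u,v,z)[:2]-ax; p=-p  # near side
        o+=[round(9.8-np.degrees(np.arctan2(p[1],p[0])),1),round(np.hypot(*p)*1e3,1)]
    print((x,y),d[2].round(4),o)
E
```

```text
(412, 270) 0.0805 [np.float64(44.6), np.float64(11.7), np.float64(43.2), np.float64(14.3), np.float64(43.2), np.float64(14.2)]
(412, 295) 0.0801 [np.float64(48.6), np.float64(7.4), np.float64(45.4), np.float64(10.2), np.float64(45.6), np.float64(9.9)]
(465, 205) 0.0649 [np.float64(60.1), np.float64(24.5), np.float64(57.5), np.float64(26.4), np.float64(63.2), np.float64(22.7)]
(432, 240) 0.069 [np.float64(52.5), np.float64(17.3), np.float64(50.2), np.float64(19.6), np.float64(53.9), np.float64(16.2)]
(555, 290) 0.061 [np.float64(108.6), np.float64(24.6), np.float64(101.6), np.float64(24.8), np.float64(119.0), np.float64(25.1)]
(515, 335) 0.0816 [np.float64(127.4), np.float64(17.3), np.float64(116.5), np.float64(16.9), np.float64(115.6), np.float64(16.9)]
(485, 295) 0.0708 [np.float64(97.9), np.float64(14.5), np.float64(87.7), np.float64(15.7), np.float64(100.9), np.float64(14.3)]
(500, 250) 0.0694 [np.float64(82.2), np.float64(21.0), np.float64(76.5), np.float64(22.5), np.float64(85.0), np.float64(20.5)]
(525, 295) 0.0794 [np.float64(106.7), np.float64(20.0), np.float64(98.3), np.float64(20.5), np.float64(100.0), np.float64(20.4)]
(535, 265) 0.0692 [np.float64(96.0), np.float64(23.6), np.float64(89.6), np.float64(24.4), np.float64(99.2), np.float64(23.4)]
(470, 240) 0.0723 [np.float64(69.0), np.float64(19.6), np.float64(64.6), np.float64(21.5), np.float64(69.4), np.float64(19.4)]
(375, 230) 0.0731 [np.float64(25.0), np.float64(18.9), np.float64(27.0), np.float64(21.2), np.float64(25.0), np.float64(19.0)]
(310, 285) 0.0729 [np.float64(-19.9), np.float64(16.8), np.float64(-11.1), np.float64(17.9), np.float64(-20.0), np.float64(16.8)]
```

Emit:
step_arm --pt "0 0 0 0 0 3" --pt "0 0 0 0 0 3" --pt "0 0 0 0 0 3" --pt "0 0 0 0 0 3" --pt "0 0 0 0 0 3" --pt "0 0 0 0 0 3" --pt "0 0 0 0 0 3" --pt "0 0 0 0 0 1" --pt "0 0 0 0 0 0" --pt "0 0 0 0 0 0"

```text
clock: 7.95
position: [0.6118, -0.0887, 0.1208]
eef_rot: [[-0.644, 0.765, 0.001], [0.765, 0.644, 0.002], [0.001, 0.002, -1.0]]
ft_force: [4.2, 4.0, -12.3]
finger_gap: 0.128
gripper_force: 58.4
```

```bash
cat > st.py <<'E'
from h import *
s=robot.get_state();R=s["eef_rot"]
print(s["position"].round(4),"F",s["ft_force"].round(2),"T",s["ft_torque"].round(3),"cw",round(9.8-np.degrees(np.arctan2(-R[1,0],-R[0,0])),2),"gap",round(s["finger_gap"],3),s["clock"])
E
python3 st.py
```

```text
[ 0.6118 -0.0887  0.1208] F [  4.21   3.98 -12.26] T [ 0.923 -0.952 -0.007] cw 59.74 gap 0.128 7.95
```

Emit:
step_arm --pt "0 0 0 0 0 2" --pt "0 0 0 0 0 2" --pt "0 0 0 0 0 2" --pt "0 0 0 0 0 0" --pt "0 0 0 0 0 0"

```text
clock: 8.45
position: [0.6119, -0.0887, 0.1209]
eef_rot: [[-0.56, 0.828, 0.001], [0.828, 0.56, 0.002], [0.001, 0.002, -1.0]]
ft_force: [4.2, 4.2, -12.1]
finger_gap: 0.128
gripper_force: 58.4
```

```bash
python3 st.py
```

```text
[ 0.6119 -0.0887  0.1209] F [  4.21   4.19 -12.06] T [ 0.923 -1.034 -0.033] cw 65.74 gap 0.128 8.45
```

Emit:
step_arm --pt "0 0.03 0 0 0 1" --pt "0 0.02 0 0 0 1" --pt "0 0 0 0 0 1" --pt "0 0 0 0 0 0" --pt "0 0 0 0 0 0"

```text
clock: 8.95
position: [0.6121, -0.0886, 0.1208]
eef_rot: [[-0.516, 0.857, 0.001], [0.857, 0.516, 0.002], [0.002, 0.002, -1.0]]
ft_force: [3.8, 4.9, -12.6]
finger_gap: 0.127
gripper_force: 58.4
```

```bash
python3 st.py
```

```text
[ 0.6121 -0.0886  0.1208] F [  3.79   4.91 -12.62] T [ 0.962 -0.979 -0.021] cw 68.74 gap 0.127 8.95
```

Emit:
step_arm --pt "0 0 0 0 0 1" --pt "0 0 0 0 0 1" --pt "0 0 0 0 0 0" --pt "0 0 0 0 0 0"

```text
clock: 9.35
position: [0.6121, -0.0886, 0.1208]
eef_rot: [[-0.486, 0.874, 0.001], [0.874, 0.486, 0.002], [0.002, 0.002, -1.0]]
ft_force: [3.5, 3.6, -11.8]
finger_gap: 0.126
gripper_force: 58.4
```

```bash
python3 st.py
```

```text
[ 0.6121 -0.0886  0.1208] F [  3.47   3.59 -11.81] T [ 0.886 -0.985 -0.002] cw 70.74 gap 0.126 9.35
```

Emit:
step_arm --pt "0 0 0 0 0 0.7" --pt "0 0 0 0 0 0.7" --pt "0 0 0 0 0 0" --pt "0 0 0 0 0 0"

```text
clock: 9.75
position: [0.6122, -0.0885, 0.1208]
eef_rot: [[-0.464, 0.886, 0.001], [0.886, 0.464, 0.002], [0.002, 0.002, -1.0]]
ft_force: [4.1, 3.6, -11.9]
finger_gap: 0.128
gripper_force: 58.4
```

```bash
python3 st.py
```

```text
[ 0.6122 -0.0885  0.1208] F [  4.07   3.59 -11.89] T [ 0.884 -0.92  -0.031] cw 72.14 gap 0.128 9.75
```

Emit:
step_arm --pt "0 0 0 0 0 0.7" --pt "0 0 0 0 0 0.7" --pt "0 0 0 0 0 0" --pt "0 0 0 0 0 0"

```text
clock: 10.15
position: [0.6122, -0.0885, 0.1208]
eef_rot: [[-0.442, 0.897, 0.001], [0.897, 0.442, 0.002], [0.002, 0.002, -1.0]]
ft_force: [4.3, 3.6, -11.9]
finger_gap: 0.127
gripper_force: 58.4
```

```bash
python3 st.py
```

```text
[ 0.6122 -0.0885  0.1208] F [  4.34   3.58 -11.94] T [ 0.802 -0.962 -0.005] cw 73.54 gap 0.127 10.15
```

Emit:
step_arm --pt "0 0 0 0 0 0.7" --pt "0 0 0 0 0 0.6" --pt "0 0 0 0 0 0" --pt "0 0 0 0 0 0"

```text
clock: 10.55
position: [0.6122, -0.0885, 0.1208]
eef_rot: [[-0.422, 0.907, 0.001], [0.907, 0.422, 0.002], [0.002, 0.002, -1.0]]
ft_force: [3.1, 4.3, -12.5]
finger_gap: 0.129
gripper_force: 58.4
```

```bash
python3 st.py
```

```text
[ 0.6122 -0.0885  0.1208] F [  3.13   4.35 -12.53] T [ 0.851 -0.976  0.028] cw 74.84 gap 0.129 10.55
```

Emit:
step_arm --pt "0 0 0 0 0 0.5" --pt "0 0 0 0 0 0.5" --pt "0 0 0 0 0 0" --pt "0 0 0 0 0 0"

```text
clock: 10.95
position: [0.6122, -0.0884, 0.1208]
eef_rot: [[-0.406, 0.914, 0.001], [0.914, 0.406, 0.002], [0.002, 0.002, -1.0]]
ft_force: [3.3, 4.1, -11.5]
finger_gap: 0.128
gripper_force: 58.4
```

```bash
python3 st.py
```

```text
[ 0.6122 -0.0884  0.1208] F [  3.26   4.05 -11.48] T [ 0.873 -0.992  0.021] cw 75.83 gap 0.128 10.95
```

Emit:
step_arm --pt "0 0 0 0 0 0.5" --pt "0 0 0 0 0 0.5" --pt "0 0 0 0 0 0" --pt "0 0 0 0 0 0"

```text
clock: 11.35
position: [0.6123, -0.0885, 0.1208]
eef_rot: [[-0.39, 0.921, 0.001], [0.921, 0.39, 0.002], [0.002, 0.002, -1.0]]
ft_force: [4.1, 4.6, -12.3]
finger_gap: 0.13
gripper_force: 58.4
```

```bash
python3 st.py
```

```text
[ 0.6123 -0.0885  0.1208] F [  4.08   4.59 -12.25] T [ 0.825 -0.972 -0.   ] cw 76.84 gap 0.13 11.35
```

Emit:
step_arm --pt "0 0 0 0 0 0.5" --pt "0 0 0 0 0 0.3" --pt "0 0 0 0 0 0" --pt "0 0 0 0 0 0"

```text
clock: 11.75
position: [0.6123, -0.0885, 0.1208]
eef_rot: [[-0.377, 0.926, 0.001], [0.926, 0.377, 0.002], [0.002, 0.002, -1.0]]
ft_force: [4.8, 3.1, -12.6]
finger_gap: 0.132
gripper_force: 58.4
```

```bash
python3 st.py
```

```text
[ 0.6123 -0.0885  0.1208] F [  4.8    3.06 -12.57] T [ 0.843 -0.973  0.014] cw 77.64 gap 0.132 11.75
```

```bash
python3 - <<'E'
from h import *
w=cap("wrist");np.save("w4.npy",w,allow_pickle=True);im=w["image"]
save("w4",cv2.resize(im[140:300,220:420],None,fx=4,fy=3.7,interpolation=cv2.INTER_CUBIC))
E
```

```text
(no output)
```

View pics/w4.png

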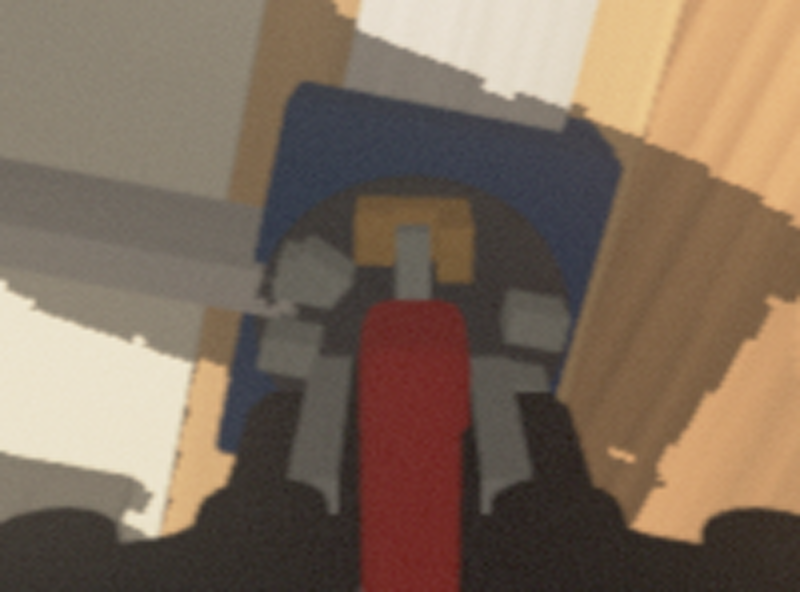

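The crop shows the pin (x 395–432) over the brass notch, just short of the post's edge at x≈436. Contact should come within about 2°, so I'll go finer.

Emit:
step_arm --pt "0 0 0 0 0 0.3" --pt "0 0 0 0 0 0.3" --pt "0 0 0 0 0 0" --pt "0 0 0 0 0 0"

```text
clock: 12.2
position: [0.6123, -0.0884, 0.1208]
eef_rot: [[-0.368, 0.93, 0.001], [0.93, 0.368, 0.002], [0.002, 0.002, -1.0]]
ft_force: [3.9, 3.6, -11.8]
finger_gap: 0.127
gripper_force: 58.4
```

```bash
python3 st.py
```

```text
[ 0.6123 -0.0884  0.1208] F [  3.91   3.64 -11.8 ] T [ 0.903 -0.973  0.03 ] cw 78.23 gap 0.127 12.2
```

Emit:
step_arm --pt "0 0 0 0 0 0.3" --pt "0 0 0 0 0 0.3" --pt "0 0 0 0 0 0" --pt "0 0 0 0 0 0"

```text
clock: 12.6
position: [0.6123, -0.0884, 0.1208]
eef_rot: [[-0.358, 0.934, 0.001], [0.934, 0.358, 0.003], [0.002, 0.002, -1.0]]
ft_force: [4.7, 3.4, -11.7]
finger_gap: 0.128
gripper_force: 58.4
```

```bash
python3 st.py
```

```text
[ 0.6123 -0.0884  0.1208] F [  4.7    3.4  -11.67] T [ 0.848 -0.984 -0.051] cw 78.83 gap 0.128 12.6
```

Emit:
step_arm --pt "0 0 0 0 0 0.3" --pt "0 0 0 0 0 0.3" --pt "0 0 0 0 0 0" --pt "0 0 0 0 0 0"

```text
clock: 13.0
position: [0.6123, -0.0884, 0.1208]
eef_rot: [[-0.348, 0.937, 0.001], [0.937, 0.348, 0.002], [0.002, 0.002, -1.0]]
ft_force: [3.9, 3.8, -12.2]
finger_gap: 0.128
gripper_force: 58.4
```

```bash
python3 st.py
```

```text
[ 0.6123 -0.0884  0.1208] F [  3.92   3.83 -12.16] T [ 0.816 -0.97  -0.01 ] cw 79.44 gap 0.128 13.0
```

Emit:
step_arm --pt "0 0 0 0 0 0.3" --pt "0 0 0 0 0 0.3" --pt "0 0 0 0 0 0" --pt "0 0 0 0 0 0"

```text
clock: 13.4
position: [0.6124, -0.0884, 0.1209]
eef_rot: [[-0.338, 0.941, 0.001], [0.941, 0.338, 0.003], [0.002, 0.002, -1.0]]
ft_force: [4.4, 4.1, -12.2]
finger_gap: 0.128
gripper_force: 58.4
```

```bash
python3 st.py
```

```text
[ 0.6124 -0.0884  0.1209] F [  4.45   4.13 -12.17] T [ 0.872 -1.043  0.023] cw 80.03 gap 0.128 13.4
```

Emit:
step_arm --pt "0 0 0 0 0 0.3" --pt "0 0 0 0 0 0.3" --pt "0 0 0 0 0 0" --pt "0 0 0 0 0 0"

```text
clock: 13.8
position: [0.6124, -0.0884, 0.1209]
eef_rot: [[-0.328, 0.945, 0.001], [0.945, 0.328, 0.002], [0.002, 0.002, -1.0]]
ft_force: [4.4, 3.5, -12.3]
finger_gap: 0.13
gripper_force: 58.4
```

```bash
python3 st.py
```

```text
[ 0.6124 -0.0884  0.1209] F [  4.45   3.48 -12.33] T [ 0.821 -1.053  0.064] cw 80.62 gap 0.13 13.8
```

Emit:
step_arm --pt "0 0 0 0 0 0.3" --pt "0 0 0 0 0 0.3" --pt "0 0 0 0 0 0" --pt "0 0 0 0 0 0"

```text
clock: 14.2
position: [0.6125, -0.0884, 0.1209]
eef_rot: [[-0.319, 0.948, 0.001], [0.948, 0.319, 0.002], [0.002, 0.002, -1.0]]
ft_force: [4.3, 4.9, -13.0]
finger_gap: 0.127
gripper_force: 58.4
```

```bash
python3 st.py
```

```text
[ 0.6125 -0.0884  0.1209] F [  4.32   4.9  -12.97] T [ 0.815 -1.057  0.096] cw 81.21 gap 0.127 14.2
```

Emit:
step_arm --pt "0 0 0 0 0 0.3" --pt "0 0 0 0 0 0.3" --pt "0 0 0 0 0 0" --pt "0 0 0 0 0 0"

```text
clock: 14.6
position: [0.6126, -0.0884, 0.1209]
eef_rot: [[-0.309, 0.951, 0.001], [0.951, 0.309, 0.002], [0.002, 0.002, -1.0]]
ft_force: [4.9, 3.3, -12.5]
finger_gap: 0.134
gripper_force: 58.4
```

```bash
python3 st.py
```

```text
[ 0.6126 -0.0884  0.1209] F [  4.87   3.33 -12.5 ] T [ 0.794 -1.009  0.164] cw 81.78 gap 0.134 14.6
```

Emit:
step_arm --pt "0 0 0 0 0 -1" --pt "0 0 0 0 0 -1" --pt "0 0 0.1 0 0 0" --pt "0 0 0.1 0 0 0" --pt "0 0 0.1 0 0 0" --pt "0 0 0.1 0 0 0" --pt "0 0 0 0 0 0" --pt "0 0 0 0 0 0"

```text
clock: 15.4
position: [0.6124, -0.0884, 0.117]
eef_rot: [[-0.342, 0.94, 0.001], [0.94, 0.341, 0.003], [0.002, 0.002, -1.0]]
ft_force: [4.0, 4.4, -9.7]
finger_gap: 0.126
gripper_force: 58.7
```

```bash
python3 st.py
```

```text
[ 0.6124 -0.0884  0.117 ] F [ 4.02  4.45 -9.75] T [ 0.895 -0.908  0.038] cw 79.83 gap 0.126 15.4
```

Emit:
step_arm --pt "0 0 0.1 0 0 0" --pt "0 0 0.05 0 0 0" --pt "0 0 0 0 0 0" --pt "0 0 0 0 0 0"

```text
clock: 15.8
position: [0.6124, -0.0884, 0.1156]
eef_rot: [[-0.341, 0.94, 0.001], [0.94, 0.341, 0.003], [0.002, 0.002, -1.0]]
ft_force: [4.4, 3.8, -9.3]
finger_gap: 0.123
gripper_force: 58.7
```

```bash
python3 st.py
```

```text
[ 0.6124 -0.0884  0.1156] F [ 4.36  3.77 -9.32] T [ 0.873 -0.831  0.083] cw 79.83 gap 0.123 15.8
```

Emit:
step_arm --pt "0 0 0.05 0 0 0" --pt "0 0 0.02 0 0 0" --pt "0 0 0 0 0 0" --pt "0 0 0 0 0 0"

```text
clock: 16.2
position: [0.6124, -0.0884, 0.115]
eef_rot: [[-0.341, 0.94, 0.001], [0.94, 0.341, 0.003], [0.002, 0.002, -1.0]]
ft_force: [4.2, 3.5, -11.1]
finger_gap: 0.128
gripper_force: 58.8
```

```bash
python3 st.py
```

```text
[ 0.6124 -0.0884  0.115 ] F [  4.2    3.54 -11.06] T [ 0.846 -0.91   0.026] cw 79.83 gap 0.128 16.2
```

Emit:
step_arm --pt "0 0 0.04 0 0 0" --pt "0 0 0.02 0 0 0" --pt "0 0 0 0 0 0" --pt "0 0 0 0 0 0"

```text
clock: 16.6
position: [0.6124, -0.0884, 0.1148]
eef_rot: [[-0.341, 0.94, 0.001], [0.94, 0.341, 0.003], [0.002, 0.002, -1.0]]
ft_force: [2.3, 4.9, -6.6]
finger_gap: 0.126
gripper_force: 59.3
```

```bash
python3 st.py; python3 - <<'E'
from h import *
w=cap("wrist");np.save("w5.npy",w,allow_pickle=True);im=w["image"]
save("w5",cv2.resize(im[140:300,220:420],None,fx=4,fy=3.7,interpolation=cv2.INTER_CUBIC))
E
```

```text
[ 0.6124 -0.0884  0.1148] F [ 2.34  4.85 -6.58] T [ 0.88  -0.684  0.003] cw 79.83 gap 0.126 16.6
```

View pics/w5.png

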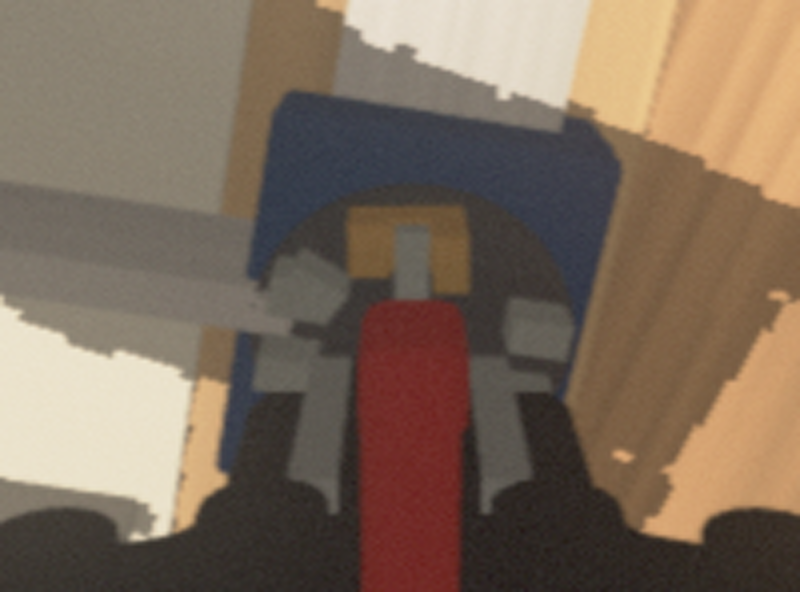

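The pin lies between the notch walls, and the downward force falls off at about 7 mm lift, so it is seating. I'll ease the load off, then release.

Emit:
step_arm --pt "0 0 0.03 0 0 0" --pt "0 0 0.03 0 0 0" --pt "0 0 0 0 0 0" --pt "0 0 0 0 0 0"

```text
clock: 17.05
position: [0.6125, -0.0884, 0.1147]
eef_rot: [[-0.341, 0.94, 0.002], [0.94, 0.341, 0.003], [0.002, 0.002, -1.0]]
ft_force: [1.6, 4.9, -2.2]
finger_gap: 0.128
gripper_force: 59.9
```

```bash
python3 st.py
```

```text
[ 0.6125 -0.0884  0.1147] F [ 1.61  4.88 -2.21] T [ 0.974 -0.46  -0.004] cw 79.84 gap 0.128 17.05
```

Emit:
step_arm --pt "0 0 0 0 0 0" --pt "0 0 0 0 0 0" --pt "0 0 0 0 0 0" --pt "0 0 0 0 0 0" --pt "0 0 -1 0 0 0" --pt "0 0 -2 0 0 0" --pt "0 0 -2 0 0 0" --pt "0 0 -2 0 0 0" --pt "0 0 -1 0 0 0" --pt "0 0 0 0 0 0" --grip 0.2

```text
clock: 18.05
position: [0.6127, -0.0904, 0.1952]
eef_rot: [[-0.34, 0.941, 0.003], [0.941, 0.34, -0.0], [-0.002, 0.003, -1.0]]
ft_force: [0.7, 0.6, -0.3]
finger_gap: 0.597
gripper_force: 0.0
```

```bash
python3 - <<'E'
from h import *
w=cap("wrist");np.save("w6.npy",w,allow_pickle=True);save("w6",w["image"])
P=pts(w);H,S,V=cv2.split(cv2.cvtColor(w["image"],cv2.COLOR_RGB2HSV))
r=((H<6)|(H>172))&(S>150)&(V>50)&(P[...,2]>.1)&(P[...,2]<.15)
q=P[r];print(np.median(q,0),cv2.minAreaRect((q[:,:2]*1000).astype(np.float32)))
plan([.4995,-.1095,.082])
E
python3 st.py
```

```text
[ 0.61274553 -0.08595913  0.12448346] ((613.00146484375, -88.83626556396484), (10.235208511352539, 43.09503936767578), 20.290563583374023)
shift [  2.01 -11.24  11.18] turn [ 3.000e-02  6.000e-02 -7.994e+01]
[ 0.6119 -0.0903  0.1939] F [-0.09 -0.32 -0.5 ] T [ 0.012 -0.01  -0.023] cw 79.94 gap 0.598 18.1
```

View pics/w6.png

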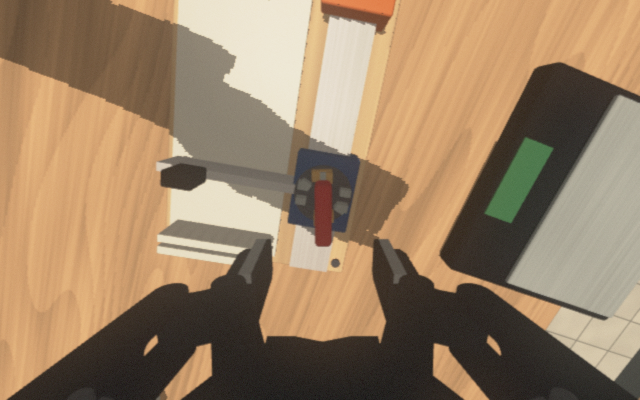

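The handle stands up by itself, with the bar top at z≈0.1245 (about 7 mm lift). Next I'll turn back and work out the fence travel.

Emit:
step_arm --pt "0.3 -1 0 0 0 -6" --pt "0 0 0 0 0 -8" --pt "0 0 0 0 0 -8" --pt "0 0 0 0 0 -8" --pt "0 0 0 0 0 -8" --pt "0 0 0 0 0 -8" --pt "0 0 0 0 0 -8" --pt "0 0 0 0 0 -8" --pt "0 0 0 0 0 -8" --pt "0 0 0 0 0 -8" --pt "0 0 0 0 0 -2" --pt "0 0 0 0 0 0"

```text
clock: 19.3
position: [0.6007, -0.0908, 0.1924]
eef_rot: [[-0.986, -0.169, -0.002], [-0.169, 0.986, 0.001], [0.002, 0.001, -1.0]]
ft_force: [0.7, 0.5, 0.2]
finger_gap: 0.599
gripper_force: 0.0
```

Emit:
step_arm --pt "2.5 0 0 0 0 0" --pt "2.5 0 0 0 0 0" --pt "2.5 0 0 0 0 0" --pt "2.5 0 0 0 0 0" --pt "0 0 0 0 0 0" --pt "0 0 0 0 0 0"

```text
clock: 19.9
position: [0.5029, -0.1079, 0.1934]
eef_rot: [[-0.986, -0.169, 0.0], [-0.169, 0.986, -0.0], [-0.0, -0.0, -1.0]]
ft_force: [1.1, -0.1, 0.5]
finger_gap: 0.597
gripper_force: 0.0
```

```bash
python3 - <<'E'
from h import *
w=cap("wrist");b=np.load("b.npy",allow_pickle=True).item()
ex=np.array([np.cos(YAW),np.sin(YAW)]);ey=np.array([-ex[1],ex[0]])
for n,c in(("w",w),("top",b)):
    P=pts(c);H,S,V=cv2.split(cv2.cvtColor(c["image"],cv2.COLOR_RGB2HSV));Z=P[...,2]
    reg=(P[...,0]>.35)&(P[...,0]<.75)&(abs(P[...,1])<.25)
    for nm,m in(("orange",(H>4)&(H<15)&(S>160)&(Z>.045)&(Z<.08)),("blue",(H>100)&(H<125)&(S>100)&(Z>.045)&(Z<.07)),("tab",(V<60)&(Z>.09)&(Z<.102))):
        q=P[m&reg]
        if len(q)<20: continue
        y=q[:,:2]@ey;x=q[:,:2]@ex;print(n,nm,len(q),"x",np.percentile(x,[1,99]).round(4),"y",np.percentile(y,[1,50,99]).round(4),"z",np.percentile(q[:,2],[10,50,90]).round(4))
plan([.4995,-.1099,.082])
print(np.array([.4995,-.1099])@ex,np.array([.4995,-.1099])@ey)
E
```

```text
w orange 253 x [0.5617 0.5778] y [-0.0447 -0.0271 -0.0183] z [0.0621 0.063  0.0638]
w blue 919 x [0.562  0.6143] y [-0.2264 -0.2043 -0.1605] z [0.0572 0.058  0.0589]
w tab 470 x [0.4625 0.4849] y [-0.1993 -0.1938 -0.1876] z [0.0949 0.0959 0.0968]
top orange 271 x [0.4504 0.6137] y [-0.0461 -0.0273  0.0811] z [0.0603 0.0632 0.0672]
top blue 202 x [0.5589 0.6135] y [-0.2255 -0.1776 -0.159 ] z [0.0549 0.0573 0.0598]
top tab 42 x [0.4602 0.4825] y [-0.1973 -0.192  -0.1869] z [0.0926 0.0953 0.0981]
shift [ 0.47 -0.15 11.15] turn [ 0.    0.08 -0.01]
0.47350522133415635 -0.19331597287676883
```

Emit:
step_arm --pt "0.25 -0.1 1.5 0 0 0" --pt "0.2 -0.05 2 0 0 0" --pt "0 0 2 0 0 0" --pt "0 0 2 0 0 0" --pt "0 0 1.5 0 0 0" --pt "0 0 1 0 0 0" --pt "0 0 0.9 0 0 0" --pt "0 0 0 0 0 0" --pt "0 0 0 0 0 0"

```text
clock: 20.85
position: [0.499, -0.11, 0.0846]
eef_rot: [[-0.985, -0.171, 0.001], [-0.171, 0.985, 0.0], [-0.001, -0.0, -1.0]]
ft_force: [0.0, 0.6, 0.5]
finger_gap: 0.6
gripper_force: 0.0
```

```bash
python3 st.py; python3 -c "
from h import *
plan([.4997,-.1101,.083])"
```

```text
[ 0.499  -0.11    0.0846] F [0.05 0.57 0.49] T [ 0.014  0.041 -0.007] cw -0.06 gap 0.6 20.85
shift [-0.06 -0.02  0.16] turn [-0.    0.03  0.06]
```

Emit:
step_arm --pt "0 0 0.1 0 0 0" --pt "0 0 0 0 0 0" --pt "0 0 0 0 0 0" --pt "0 0 0 0 0 0" --pt "0 0 0 0 0 0" --pt "0 0 0 0 0 0" --grip -1

```text
clock: 21.45
position: [0.4988, -0.1097, 0.0839]
eef_rot: [[-0.985, -0.171, 0.001], [-0.171, 0.985, 0.0], [-0.001, 0.0, -1.0]]
ft_force: [-1.8, 1.4, 5.9]
finger_gap: 0.155
gripper_force: 59.1
```

Emit:
step_arm --pt "0 0.1 0 0 0 0" --pt "0 0.1 0 0 0 0" --pt "0 0.1 0 0 0 0" --pt "0 0.1 0 0 0 0" --pt "0 0.1 0 0 0 0" --pt "0 0 0 0 0 0"

```text
clock: 22.05
position: [0.4982, -0.1065, 0.0839]
eef_rot: [[-0.985, -0.17, 0.001], [-0.17, 0.985, -0.002], [-0.001, -0.002, -1.0]]
ft_force: [-1.2, -2.6, 5.9]
finger_gap: 0.15
gripper_force: 59.3
```

```bash
python3 st.py
```

```text
[ 0.4982 -0.1065  0.0839] F [-1.16 -2.64  5.89] T [-0.446  0.025  0.003] cw 0.0 gap 0.15 22.05
```

Emit:
step_arm --pt "0 0.4 -0.1 0 0 0" --pt "0 0.8 0 0 0 0" --pt "0 0.8 0 0 0 0" --pt "0 0.8 0 0 0 0" --pt "0 0.8 0 0 0 0" --pt "0 0.8 0 0 0 0" --pt "0 0.8 0 0 0 0" --pt "0 0.8 0 0 0 0" --pt "0 0.8 0 0 0 0" --pt "0 0.8 0 0 0 0" --pt "0 0.4 0 0 0 0" --pt "0 0.2 0 0 0 0"

```text
clock: 23.25
position: [0.4838, -0.0234, 0.0841]
eef_rot: [[-0.985, -0.172, 0.0], [-0.172, 0.985, 0.001], [-0.0, 0.001, -1.0]]
ft_force: [5.6, -2.0, -14.0]
finger_gap: 0.151
gripper_force: 58.4
```

```bash
python3 st.py; python3 - <<'E'
from h import *
w=cap("wrist");save("w7",w["image"])
ex=np.array([np.cos(YAW),np.sin(YAW)]);ey=np.array([-ex[1],ex[0]])
P=pts(w);H,S,V=cv2.split(cv2.cvtColor(w["image"],cv2.COLOR_RGB2HSV));Z=P[...,2]
for nm,m in(("orange",(H>4)&(H<15)&(S>160)&(Z>.045)&(Z<.08)),("blue",(H>100)&(H<125)&(S>100)&(Z>.045)&(Z<.07))):
    q=P[m]
    if len(q): print(nm,len(q),np.percentile(q[:,:2]@ey,[1,99]).round(4))
print(robot.get_state()["position"][:2]@ey)
E
```

```text
[ 0.4838 -0.0234  0.0841] F [  5.63  -2.04 -14.  ] T [-0.525 -0.989 -0.05 ] cw -0.11 gap 0.151 23.25
-0.1053028424125355
```

Emit:
step_arm --pt "0 0.3 0.03 0 0 0" --pt "0 0.4 0.03 0 0 0" --pt "0 0.4 0 0 0 0" --pt "0 0.3 0 0 0 0" --pt "0 0.1 0 0 0 0" --pt "0 0 0 0 0 0" --pt "0 0 0 0 0 0"

```text
clock: 24.0
position: [0.4813, -0.0091, 0.084]
eef_rot: [[-0.985, -0.172, 0.001], [-0.172, 0.985, 0.001], [-0.001, 0.001, -1.0]]
ft_force: [3.2, -1.1, -4.4]
finger_gap: 0.15
gripper_force: 60.1
```

```bash
cat >> st.py <<'E'
ey=np.array([-np.sin(YAW),np.cos(YAW)]);print("travel mm",((s["position"][:2]@ey+.1930)*1e3).round(2),"Fy",(s["ft_force"][:2]@ey).round(2))
E
python3 st.py
```

```text
[ 0.4813 -0.0091  0.084 ] F [ 3.24 -1.11 -4.43] T [-0.207 -0.791 -0.059] cw -0.08 gap 0.15 24.0
travel mm 102.07 Fy -1.65
```

Emit:
step_arm --pt "0 0.1 0 0 0 0" --pt "0 0.1 0 0 0 0" --pt "0 0.1 0 0 0 0" --pt "0 0.1 0 0 0 0" --pt "0 0.1 0 0 0 0" --pt "0 0.1 0 0 0 0"

```text
clock: 24.6
position: [0.4804, -0.0037, 0.084]
eef_rot: [[-0.985, -0.171, 0.001], [-0.171, 0.985, 0.0], [-0.001, -0.0, -1.0]]
ft_force: [4.4, -2.9, 0.7]
finger_gap: 0.152
gripper_force: 60.7
```

```bash
python3 st.py
```

```text
[ 0.4804 -0.0037  0.084 ] F [ 4.39 -2.88  0.73] T [-0.593 -0.917 -0.048] cw -0.05 gap 0.152 24.6
travel mm 107.63 Fy -3.59
```

Emit:
step_arm --pt "0 0.1 0 0 0 0" --pt "0 0.1 0 0 0 0" --pt "0 0 0 0 0 0"

```text
clock: 24.9
position: [0.48, -0.0014, 0.084]
eef_rot: [[-0.985, -0.172, 0.001], [-0.172, 0.985, 0.0], [-0.001, 0.0, -1.0]]
ft_force: [4.1, -2.2, 2.5]
finger_gap: 0.153
gripper_force: 61.0
```

```bash
python3 st.py
```

```text
[ 0.48   -0.0014  0.084 ] F [ 4.07 -2.17  2.46] T [-0.382 -0.908 -0.074] cw -0.08 gap 0.153 24.9
travel mm 109.93 Fy -2.83
```

Free so far. I'll go on in 1 mm steps, watching Fy.

Emit:
step_arm --pt "0 0.05 0 0 0 0" --pt "0 0.05 0 0 0 0" --pt "0 0.05 0 0 0 0" --pt "0 0 0 0 0 0"

```text
clock: 25.3
position: [0.4797, -0.0001, 0.0839]
eef_rot: [[-0.985, -0.171, 0.001], [-0.171, 0.985, 0.0], [-0.001, 0.0, -1.0]]
ft_force: [4.3, -2.0, 2.8]
finger_gap: 0.152
gripper_force: 61.2
```

```bash
python3 st.py
```

```text
[ 4.797e-01 -1.000e-04  8.390e-02] F [ 4.26 -2.01  2.8 ] T [-0.508 -0.937 -0.086] cw -0.07 gap 0.152 25.3
travel mm 111.25 Fy -2.71
```

Emit:
step_arm --pt "0 0.05 0 0 0 0" --pt "0 0.05 0 0 0 0" --pt "0 0 0 0 0 0"

```text
clock: 25.6
position: [0.4796, 0.0008, 0.0839]
eef_rot: [[-0.985, -0.171, 0.001], [-0.171, 0.985, 0.0], [-0.001, 0.0, -1.0]]
ft_force: [4.0, -1.3, 3.9]
finger_gap: 0.156
gripper_force: 61.3
```

```bash
python3 st.py
```

```text
[0.4796 0.0008 0.0839] F [ 4.01 -1.3   3.92] T [-0.475 -0.965 -0.07 ] cw -0.06 gap 0.156 25.6
travel mm 112.2 Fy -1.96
```

Emit:
step_arm --pt "0 0.05 0 0 0 0" --pt "0 0.05 0 0 0 0" --pt "0 0 0 0 0 0"

```text
clock: 25.9
position: [0.4795, 0.0011, 0.0839]
eef_rot: [[-0.985, -0.171, 0.001], [-0.171, 0.985, -0.001], [-0.001, -0.001, -1.0]]
ft_force: [4.4, -4.2, 4.3]
finger_gap: 0.151
gripper_force: 61.3
```

```bash
python3 st.py
```

```text
[0.4795 0.0011 0.0839] F [ 4.41 -4.15  4.35] T [-0.749 -1.011 -0.006] cw -0.03 gap 0.151 25.9
travel mm 112.49 Fy -4.84
```

Emit:
step_arm --pt "0 0.05 0 0 0 0" --pt "0 0.03 0 0 0 0" --pt "0 0 0 0 0 0"

```text
clock: 26.2
position: [0.4795, 0.0011, 0.0839]
eef_rot: [[-0.985, -0.17, 0.001], [-0.17, 0.985, -0.002], [-0.0, -0.002, -1.0]]
ft_force: [5.5, -5.0, 4.1]
finger_gap: 0.153
gripper_force: 61.2
```

```bash
python3 st.py
```

```text
[0.4795 0.0011 0.0839] F [ 5.46 -5.04  4.08] T [-1.006 -1.174  0.023] cw 0.02 gap 0.153 26.2
travel mm 112.48 Fy -5.9
```

Contact: travel halts at 112.5 mm with light force. I'll relax the arm a little, release and rise.

Emit:
step_arm --pt "0 -0.05 0 0 0 0" --pt "0 0 0 0 0 0"

```text
clock: 26.4
position: [0.4795, 0.0011, 0.0839]
eef_rot: [[-0.985, -0.17, 0.001], [-0.17, 0.985, -0.001], [-0.001, -0.001, -1.0]]
ft_force: [4.9, -3.4, 2.9]
finger_gap: 0.151
gripper_force: 61.3
```

```bash
python3 st.py
```

```text
[0.4795 0.0011 0.0839] F [ 4.86 -3.39  2.85] T [-0.877 -1.097  0.012] cw -0.01 gap 0.151 26.4
travel mm 112.47 Fy -4.17
```

Emit:
step_arm --pt "0 0 0 0 0 0" --pt "0 0 0 0 0 0" --pt "0 0 0 0 0 0" --pt "0 0 0 0 0 0" --pt "0 0 -1 0 0 0" --pt "0 0 -2 0 0 0" --pt "0 0 -3 0 0 0" --pt "0 0 -3 0 0 0" --pt "0 0 -3 0 0 0" --pt "0 0 -2 0 0 0" --pt "0 0 0 0 0 0" --pt "0 0 0 0 0 0" --grip 0.2

```text
clock: 27.6
position: [0.4788, 0.0019, 0.2242]
eef_rot: [[-0.985, -0.171, 0.001], [-0.171, 0.985, -0.0], [-0.001, -0.0, -1.0]]
ft_force: [-0.5, 0.7, -0.3]
finger_gap: 0.598
gripper_force: 0.0
```

```bash
python3 st.py; python3 - <<'E'
from h import *
w=cap("wrist");save("w8",w["image"])
ex=np.array([np.cos(YAW),np.sin(YAW)]);ey=np.array([-ex[1],ex[0]])
P=pts(w);H,S,V=cv2.split(cv2.cvtColor(w["image"],cv2.COLOR_RGB2HSV));Z=P[...,2]
for nm,m in(("orange",(H>4)&(H<15)&(S>160)&(Z>.045)&(Z<.08)),("blue",(H>100)&(H<125)&(S>100)&(Z>.045)&(Z<.07)),("red",((H<6)|(H>172))&(S>150)&(Z>.1)&(Z<.15))):
    q=P[m]
    if len(q): print(nm,len(q),np.percentile(q[:,:2]@ey,[1,50,99]).round(4),np.median(q[:,2]).round(4))
E
```

```text
[0.4788 0.0019 0.2242] F [-0.53  0.66 -0.31] T [ 0.018 -0.026  0.067] cw -0.06 gap 0.598 27.6
travel mm 113.36 Fy 0.74
orange 756 [-0.0456 -0.0361 -0.018 ] 0.0631
blue 606 [-0.1136 -0.0964 -0.048 ] 0.058
red 982 [-0.1024 -0.081  -0.0601] 0.123
```

View pics/w8.png

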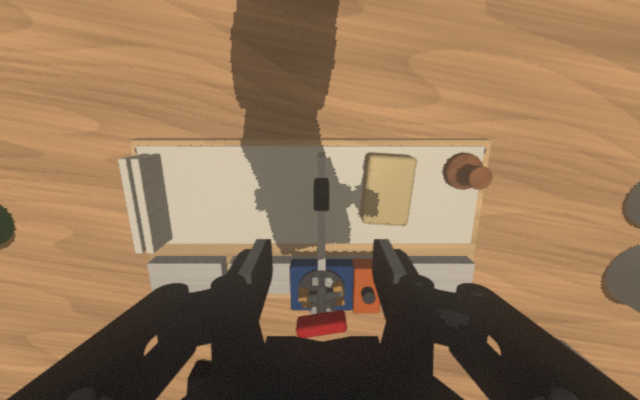

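The blue carriage at (322,285) butts against the orange block at (366,287). The handle is still up and turned, and the soap and stamp look untouched.

```bash
python3 -c "
from workcell import robot
print(robot.finish_job())"
```

```text
the job is handed in; nothing more can be done
None
```

The job is handed in: the plunger stays up in its rest notch and the fence rests lightly against the orange stop block, as far as the last wrist image and force readings show. The hand is off everything and about 28 s of the 72 s were used.

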